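# Shut the key box and hold the touch key on its reader

## Robot

A 7-joint arm with a two-finger parallel gripper is mounted at the origin on the work surface. World frame = base frame: x ahead of the robot, y to its left, z up, the work surface at z = 0. Lengths are in m, angles in rad, forces in N, time in s.
With the tool pointing down it reaches from about 0.425 to 0.975 m from the base axis. Payload 16.7 kg.
Tool frame: the origin (TCP) lies between the finger pads; the fingertips stand 8 mm ahead of it and the grasp point (between the pads) lies 11 mm behind it; x points along the fingers, y is the direction in which the jaws open and shut, and the axes are right-handed (so a half turn about x gives the same grasp; the last joint's range is limited). The gripper opens to 85 mm and grips with 20 to 120 N. Pads are 22 mm wide; open, the fingers measure 114 mm over their backs; the gripper's body (76 mm by 85 mm) begins 54 mm behind the grasp point. The pads swing forward as they close: fully open they stand 13 mm farther back than shut.
Start: joints at [1.089, 0.426, 0.074, 1.606, -0.034, 1.111, -0.067], TCP at [0.22, -0.638, 0.239] pointing down, gripper open.
Joint ranges: [-2.85, 2.85], [-0.5, 2.14], [-1.23, 1.37], [0.21, 2.46], [-1.02, 4.16], [0.16, 2.05], [-2.73, 2.73]. Speed limits (rad/s): [1.89, 1.89, 2.39, 2.39, 3.01, 3.01, 3.01].

## Interface

Orientations are given as a unit quaternion [x, y, z, w].
In Python, from rig import readout, optics, ticket gives the robot as it stands. The module is installed in compiled form; this text tells all that it offers.
- The arm moves only by the shell command python3 -m crank 'ROWS' [OPENING] [FORCE]. ROWS is a JSON object of lists of equal length, an entry for each row: "travel": the shift along the world's x, y, z in mm, a list of three; "twist": the turn, a rotation vector about the world's x, y, z in units of 5 degrees (1.0 is 5 degrees), a list of three. In form: {"travel": [[x, y, z], ...], "twist": [[rx, ry, rz], ...]}. A call has exactly 8 rows; each row is the pose to reach, as a shift and turn from the pose commanded when the call began; what a row does not reach only later rows make up. A row lasts 1/12 s, in which the tool goes at most 41.7 mm and 7.16 degrees, less where a joint would pass 70% of its speed; a pose out of reach is approached as far as the arm can. A call with a gripper value outside its range is refused whole. OPENING is the finger opening in mm, from 0 to 85.4, set as the call begins (- or left out, the last holds). The fingers move at their own pace and stop on an object; FORCE is the grip in N (left out, the last holds). Time passes only in rows, so rows that repeat a pose let the fingers close, or fill a call up. It gives the time, the measured TCP pose, the force and the opening at its end, in the units of the state.
- readout.sense(): the state, without advancing time (a new reading comes with each control period).
- optics.grab_frame(name): name is "scene" or "top" or "wrist"; returns a dict with "image" (480x640x3 uint8, blue, green, red), "z_map" (480x640 float32, m along the optical axis (not along the pixel's ray), 0 where there is no reading), "fx", "fy", "cx", "cy" (pixels), "k1" (the pictures are not rectified: a ray, as slopes to the right and down, at radius r is drawn at 1 + k1 r^2 times it, then the intrinsics apply), "rvec" (rotation vector, rad) and "tvec" (3), from world to camera coordinates, as OpenCV has them. Camera axes: x right, y down, z forward; pixel columns grow to the right and rows downward; lengths in m; the calibration is good to about 2 mm. A picture is of the moment at which its call begins.
- ticket.sign_off(): hands the job in, once; it reports no verdict.
The state is a dict: "time_s": time; "qpos": joint angles; "joint_vel": joint speeds; "tau": joint torques, N m; "tcp_pos": TCP position; "orientation": TCP orientation; "wrist_force": force on the tool from outside, world axes, zero at the start; "wrist_torque": the same for the moment, N m; "grip_width": finger opening in m.
Only numpy, scipy, OpenCV 4.12 (cv2) and the standard library are available. Lean on these libraries where they do the work, as an engineer would, in place of code of your own. Each camera call takes 0.05 s, during which the arm holds its last target.

## Task

Swing the key box's flap fully shut so that its tab drops behind the front rim, then draw the touch key out of its wooden stand and hold its steel tip on the round sprung contact on the flap, the key standing square to the sloping flap (not plumb) and pressing lightly, so that the contact is sunk about half its travel and never rammed. Finish while still gripping the key and holding it there; leave the other things on the console where they are.

Things in the scene. Friction and masses are not known exactly. Their poses are not given: they have to be found in the camera images.
- key_box: Fixed stainless steel key box, open inside, 140 mm deep (x) by 190 mm wide (y). Side walls slope: front wall (at x = -70 mm, towards the robot) is 60 mm high, back wall (x = +70 mm) 111 mm. Origin: centre of the underside; z up. Yaw at most 0.35 rad either way. The box may stand left or right of the key stand.
- flap (a joint): Hinge angle of the box's lid flap, rad: 0 = fully shut (flap lies on the sloping walls, tab behind the front rim), positive = open; starts at 1.05 to 1.65. The hinge runs along the box's y axis at the top of the back wall; the free front edge rises as it opens. Stiff hinge: stays at any angle, takes 0.07 to 0.25 N m to move it towards shut, hard stop at 0.
- flap_hinge (a point): Middle of the hinge line on the flap, at x = +70, y = 0, z = 111 mm in the box frame. Its axes turn with the flap: z = normal of the flap's outer face, y along the hinge, -x from the hinge to the free edge. The flap is a sheet 149 mm long (-x), 190 mm wide (y), 3 mm thick (z 0 to 3 mm). Shut, it slopes down towards the front by 0.35 rad (20 degrees) from level.
- flap_edge (a point): Middle of the flap's free edge, outer face; axes as those of flap_hinge. A tab 70 mm wide hangs 16 mm below the inner face near this edge. The outer face is bare on the half y < 0 apart from a flat 2 mm battery cover (25 to 55 mm from the hinge).
- contact_top (a point): Centre of the flat top of the reader's sprung contact: a plain steel round stud 26 mm across, in a thin black collar 42 mm across on the flap's outer face, 75 mm from the hinge line (x = -75) and 45 mm to the +y side (left from the robot) in the flap's axes. Free, its top stands 14 mm above the outer face. z is the flap's outward normal.
- reader (a joint): How far the sprung contact is pushed into the flap, m: 0 free, 0.010 at its hard stop. Spring 0.35 N/mm with 1.05 N preload: about 2.8 N at half travel, 4.5 N at the stop.
- touch_key: Touch key (the tool), loose, about 50 g, 106 mm long, standing upright tip down in its stand. A steel rod 14 mm across (z 0 to 56 mm) under a black plastic grip 16 mm (x) by 30 mm (y) by 50 mm (z 56 to 106 mm, smooth sides). Origin: centre of the tip's flat end; z runs from the tip to the grip.
- key_tip (a point): Centre of the flat end of the key's steel tip (the key's origin), 14 mm across.
- key_stand: Fixed wooden block 60 x 60 x 42 mm, origin under its centre. The key stands in its centre hole, 15.5 mm across and 30 mm deep (floor 12 mm over the table), with a little play; lift the key straight up more than 30 mm to free it.
- tumbler: Bystander: frosted glass tumbler, 72 mm across, 100 mm high; origin under its centre.
- glasses_case: Bystander: black sunglasses case 160 x 66 x 44 mm; origin under its centre.
- bead_dish: Bystander: white ceramic dish with evil-eye rings, 110 mm across, 22 mm high; origin under its centre.
- keyring: Bystander: flat chrome keyring, about 86 x 36 x 6 mm, lying between the box and the stand; origin on its underside.
- shoe_brush: Bystander: wooden shoe brush lying bristles down, 150 x 46 x 42 mm; origin under its centre.
- cologne: Bystander: amber bottle, 54 mm across, 150 mm high; origin under its centre.
Not all that is in view belongs to the job. What is shaped like the key_box but blue or orange is not meant.

How it is judged:
By the outcome, as a careful person would: the job done as asked, in the order asked, and still so for the second after the job is handed in, while the arm keeps its last pose, push and grip.
It also fails if it takes over 56 s, if anything falls off the work surface, if the arm or the gripper's body presses on something with over 40 N, if the wrist force passes 120 N, or if a joint passes its speed limit or range.

## Working session

There is one attempt and no reset: what is moved stays moved. The work goes in short steps, Python scripts to look and compute and a shell command to move; the robot and the scene stay as the last step left them, time stands still between calls to the robot, and variables do not carry over. Pictures are saved under pics/ and viewed, and the job is handed in when it is done.

```bash
ls -la; mkdir -p pics; cat > h.py <<'E'
import numpy as np, cv2
from rig import readout, optics
def save(name, fn):
    f=optics.grab_frame(name); cv2.imwrite('pics/'+fn+'.png', f['image']); np.savez('pics/'+fn+'.npz', **f); return f
E
python3 - <<'E'
from h import *
s=readout.sense()
for k,v in s.items(): print(k,np.round(v,4))
for n in ['scene','top','wrist']:
    f=save(n,n+'0'); print(n,f['fx'],f['cx'],f['cy'],f['k1'],f['rvec'],f['tvec'])
E
```

```text
total 12
drwxr-xr-x  3 agent agent 4096 Dec  7 14:51 .
drwxr-xr-x 23 root  root  4096 Dec  7 14:51 ..
drwxr-xr-x  2 agent agent 4096 Dec  7 14:51 pics
time_s 0.0
qpos [ 1.0885  0.4267  0.0738  1.6066 -0.0341  1.1108 -0.0671]
joint_vel [-0.0005  0.0013  0.0009 -0.0007  0.0013  0.0001  0.0003]
tau [-1.00000e-04 -9.49829e+01  3.76100e+00 -4.63531e+01  1.93000e-02
  1.01000e-02  0.00000e+00]
tcp_pos [ 0.2204 -0.6376  0.2386]
orientation [-0.6972 -0.1176  0.6974 -0.1167]
wrist_force [-0.2875 -0.1311 -0.3692]
wrist_torque [ 0.0077  0.0004 -0.0233]
grip_width 0.0848
scene 472.66553636502465 326.196246368872 241.81230375266003 0.0013980934344257883 [ 1.41018982  1.85936577 -1.01490344] [ 0.13303691 -0.16225265  1.51387171]
top 548.7710873159583 316.8686377636808 242.25081237846217 -0.13074797766722115 [ 2.14160058 -2.11136851  0.15533203] [0.01001814 0.53180378 1.47384233]
wrist 334.11750965002705 317.0342662830953 237.6795026991969 -0.04388590712475953 [-2.35536849  1.67774747  0.24979155] [-0.67489824 -0.03878504  0.38003373]
```

View pics/scene0.png

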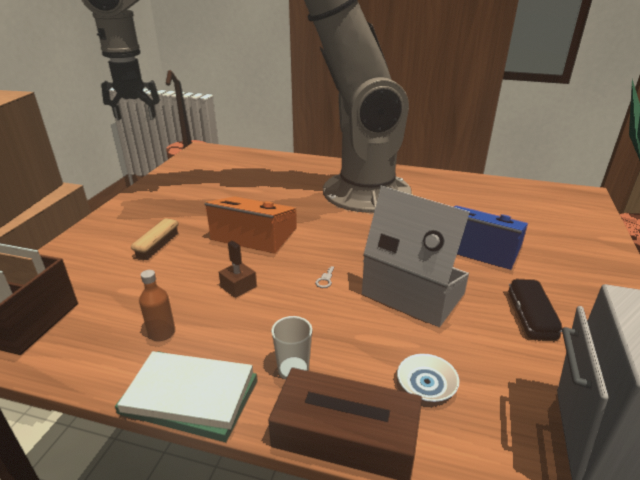

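View pics/top0.png

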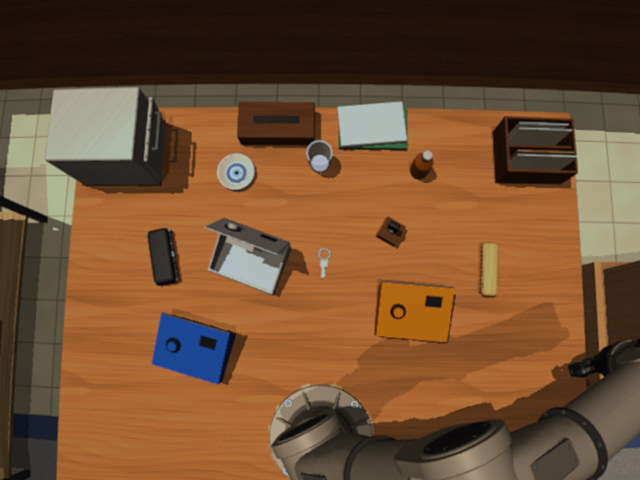

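View pics/wrist0.png

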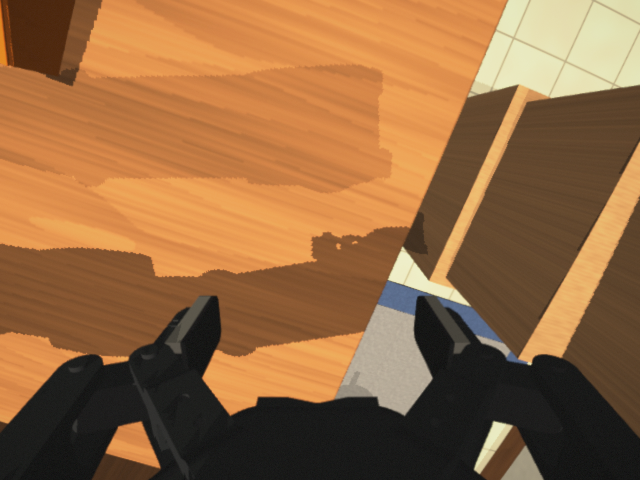

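The candidates for the key box in the top view are steel (248,258), blue (194,347) and orange (415,312). Only the steel one has a bare-steel body and an open flap, so it fits. I'll confirm it in a crop and back-project it.

```bash
cat >> h.py <<'E'
def load(fn): return dict(np.load('pics/'+fn+'.npz'))
def K(f): return np.array([[f['fx'],0,f['cx']],[0,f['fy'],f['cy']],[0,0,1.]],float)
def dist(f): return np.array([float(f['k1']),0,0,0,0])
def proj(f,P): return cv2.projectPoints(np.asarray(P,float).reshape(-1,1,3),f['rvec'],f['tvec'],K(f),dist(f))[0][:,0]
def rays(f,uv):
    n=cv2.undistortPoints(np.asarray(uv,float).reshape(-1,1,2),K(f),dist(f))[:,0]
    return np.c_[n,np.ones(len(n))]
def back(f,uv,z=None):
    uv=np.asarray(uv,float).reshape(-1,2); r=rays(f,uv)
    if z is None: z=f['z_map'][uv[:,1].round().astype(int),uv[:,0].round().astype(int)]
    R=cv2.Rodrigues(f['rvec'])[0]
    return (r*np.asarray(z).reshape(-1,1)-f['tvec'].reshape(1,3))@R
def cloud(f):
    v,u=np.mgrid[0:480,0:640]; return back(f,np.c_[u.ravel(),v.ravel()]).reshape(480,640,3)
def tri(obs):
    # obs: list of (frame,(u,v))
    A=np.zeros((3,3));b=np.zeros(3)
    for f,uv in obs:
        R=cv2.Rodrigues(f['rvec'])[0]; d=R.T@rays(f,[uv])[0]; d/=np.linalg.norm(d); c=-R.T@f['tvec'].ravel()
        M=np.eye(3)-np.outer(d,d);A+=M;b+=M@c
    return np.linalg.solve(A,b)
E
python3 - <<'E'
from h import *
t=load('top0');s=load('scene0')
a=cv2.resize(s['image'][180:330,350:550],None,fx=3,fy=3,interpolation=cv2.INTER_CUBIC)
b=cv2.resize(t['image'][200:310,180:430],None,fx=3,fy=3,interpolation=cv2.INTER_CUBIC)
c=cv2.resize(s['image'][220:320,190:350],None,fx=4,fy=4,interpolation=cv2.INTER_CUBIC)
cv2.imwrite('pics/c1.png',a);cv2.imwrite('pics/c2.png',b);cv2.imwrite('pics/c3.png',c)
for n,f in(('top',t),('scene',s)):
    P=cloud(f)
    m=(P[...,2]>0.02)&(f['z_map']>0)
    print(n,(f['z_map']>0).mean())
    if n=='top':
        for nm,(u,v,r) in dict(box=(248,258,3),key=(391,232,2),stand=(385,233,2)).items():print(nm,P[v,u])
    else:
        for nm,(u,v) in dict(key=(235,250),stand=(237,285),flap=(410,225),box=(410,290)).items():print(nm,P[v,u])
E
```

```text
top 0.9959114583333334
box [ 0.49187536  0.21477793 -0.00641457]
key [ 0.56115142 -0.18649392  0.05424633]
stand [ 0.55993097 -0.17093129  0.04455133]
scene 0.9961490885416666
key [ 0.58143754 -0.18281524  0.10992144]
stand [ 0.6033818  -0.17606764  0.03246178]
flap [0.51842376 0.17792332 0.19571508]
box [0.55544998 0.19593726 0.06263536]
```

View pics/c1.png

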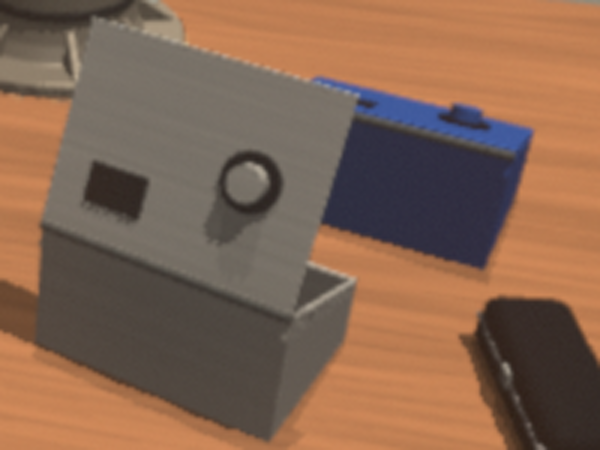

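View pics/c2.png

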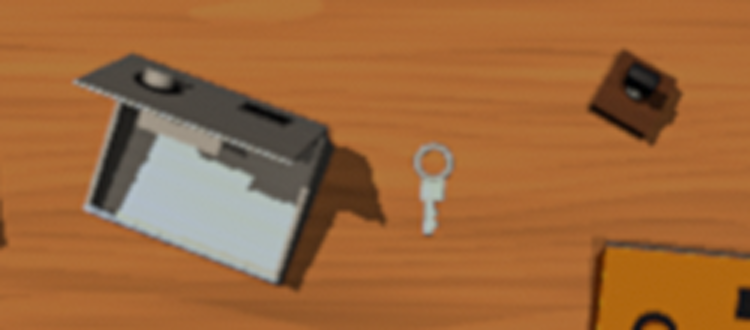

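View pics/c3.png

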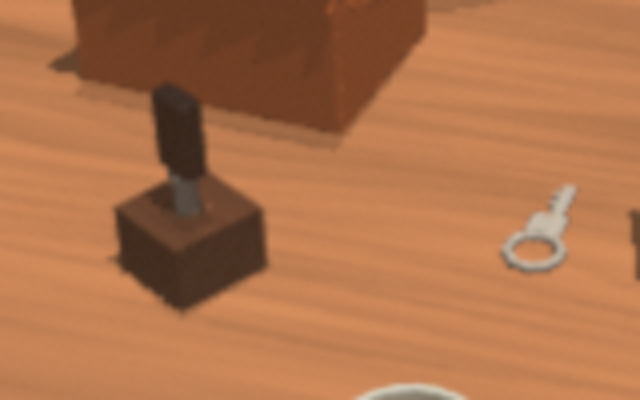

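Confirmed: the crop shows a bare steel box with an open flap, round stud at scene (433,241), and the key in its stand at scene (237,275). I'll fit poses with corner reprojection in both views, using the depth only as a check.

```bash
cat >> h.py <<'E'
from scipy.optimize import least_squares
from scipy.spatial.transform import Rotation as Ro
def boxpts(p,P):
    c,s=np.cos(p[2]),np.sin(p[2]); P=np.atleast_2d(P)
    return np.c_[p[0]+c*P[:,0]-s*P[:,1],p[1]+s*P[:,0]+c*P[:,1],P[:,2]]
def flapR(p,q):
    a=.35-q; Rf=np.array([[np.cos(a),0,-np.sin(a)],[0,1,0],[np.sin(a),0,np.cos(a)]])
    return Ro.from_euler('z',p[2]).as_matrix()@Rf
def flappts(p,q,P):
    h=boxpts(p,[[.07,0,.111]])[0]
    return h+np.atleast_2d(P)@flapR(p,q).T
E
python3 - <<'E'
from h import *
t=load('top0');s=load('scene0')
L=.149;W=.095
fs=np.array([[-L,-W,.003],[-L,W,.003],[0,-W,.003],[0,W,.003],[-.075,.045,.014+.003]])
ob_s=np.array([[381.7,186],[469.3,212.3],[364.3,255],[446.7,285],[432.3,241.7]])
bs=np.array([[.07,W,0],[.07,-W,0],[-.07,W,.06]]); ob_bs=np.array([[439.3,326],[362.7,294.3],[468.3,273.3]])
ft=np.array([[-L,W,.003],[-L,-W,.003],[0,W,.003],[0,-W,.003],[-.075,.045,.017]])
ob_t=np.array([[205,227.3],[276.7,254],[224.3,218],[289.3,242.3],[232.7,225.7]])
bt=np.array([[-.07,W,.06],[-.07,-W,.06]]); ob_bt=np.array([[208,269.3],[272.7,294.3]])
def res(x):
    p,q=x[:3],x[3]
    return np.r_[proj(s,flappts(p,q,fs))-ob_s,proj(s,boxpts(p,bs))-ob_bs,proj(t,flappts(p,q,ft))-ob_t,proj(t,boxpts(p,bt))-ob_bt]
r=least_squares(lambda x:res(x).ravel(),[.5,.2,-.3,1.3],loss='soft_l1')
print(r.x); print(res(r.x).round(1))
p,q=r.x[:3],r.x[3]
# depth check: flap points
for f in(s,t):
    P=cloud(f).reshape(-1,3)
    h=boxpts(p,[[.07,0,.111]])[0]; l=(P-h)@flapR(p,q)
    m=(l[:,0]>-.145)&(l[:,0]<-.005)&(abs(l[:,1])<.09)&(abs(l[:,2]-.003)<.03)
    print(m.sum(),np.median(l[m,2])*1e3)
    m&=(l[:,1]<0)
    if m.sum()>20: 
        A=np.c_[l[m,0],l[m,1],np.ones(m.sum())];print(np.linalg.lstsq(A,l[m,2],rcond=None)[0])
print(flappts(p,0,[[-.075,.045,.017],[-.149,0,.003]]))
# key
import itertools
for f in (s,t):
    P=cloud(f).reshape(-1,3); m=(np.hypot(P[:,0]-.57,P[:,1]+.175)<.05)&(P[:,2]>.05)&(P[:,2]<.14)
    Q=P[m]; print(len(Q),Q.mean(0),Q.min(0),Q.max(0)); m2=Q[:,2]>.11; print(m2.sum(),Q[m2].mean(0))
a=cv2.resize(t['image'][210:255,365:425],None,fx=10,fy=10,interpolation=cv2.INTER_CUBIC)
b=cv2.resize(s['image'][230:305,205:275],None,fx=8,fy=8,interpolation=cv2.INTER_CUBIC)
cv2.imwrite('pics/c4.png',a);cv2.imwrite('pics/c5.png',np.clip(b.astype(float)*1.8,0,255))
E
```

```text
[ 0.48393628  0.20174819 -0.34359003  1.52600199]
[[-0.4 -0.6]
 [ 0.8 -0.9]
 [-0.7 -1.7]
 [ 0.6  0. ]
 [-0.5 -0.7]
 [ 0.7  1.3]
 [-0.9 -0.5]
 [ 1.3 -1.7]
 [-0.6  0. ]
 [ 0.6  0.6]
 [-0.5 -0.5]
 [ 0.5 -0.5]
 [ 1.4 -1.9]
 [-0.2  0. ]
 [-0.5 -0.5]]
5924 4.19099667707604
[-0.00972038  0.0011528   0.00339662]
1125 3.965148847775067
[ 0.02022563 -0.03153212  0.00294103]
[[0.49318038 0.24623429 0.101252  ]
 [0.41709063 0.22566432 0.06272634]]
300 [ 0.57466109 -0.18804159  0.09392915] [ 0.55847649 -0.20736369  0.05083609] [ 0.58350171 -0.17499503  0.12214613]
84 [ 0.57267705 -0.18892458  0.11643786]
110 [ 0.56582467 -0.18585563  0.10607435] [ 0.55507648 -0.20133723  0.05230103] [ 0.59231762 -0.17175994  0.12316654]
66 [ 0.5677066  -0.1873416   0.11811186][ WARN:0@1.596] global loadsave.cpp:1063 imwrite_ Unsupported depth image for selected encoder is fallbacked to CV_8U.
```

View pics/c4.png

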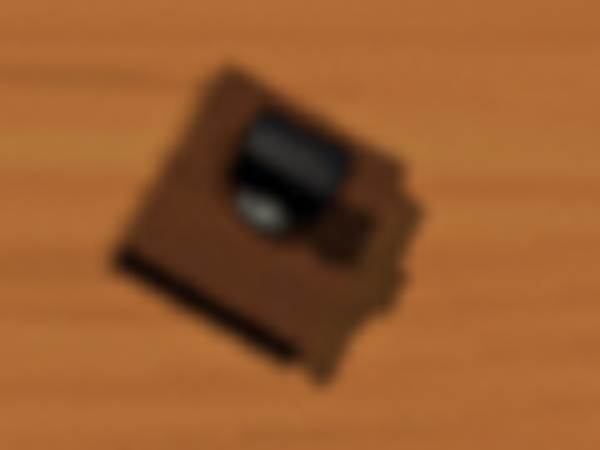

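View pics/c5.png

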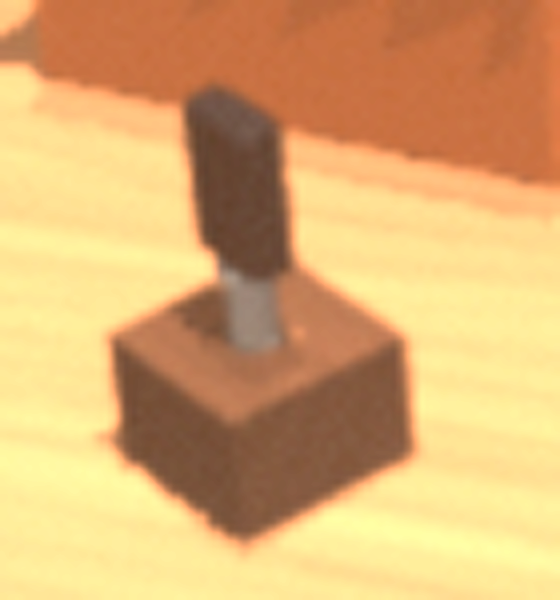

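The c4/c5 crops show the grip's top face at about top (394,226), its long side parallel to the stand edge, so the key yaw is about -0.48. The box fit is good (residuals under 2 px, flap at about 1.53 rad). Next I'll work out the path to behind the flap.

```bash
python3 - <<'E'
from h import *
s=readout.sense(); R=Ro.from_quat(s['orientation']).as_matrix(); print(R.round(3))
p=[.4839,.2017,-.3436]
T=s['tcp_pos']
for q in [1.526,1.35,1.2,1.0,.8,.6,.4,.2,0]:
    c=flappts(p,q,[[-.115,-.05,.003]])[0]
    print(q,(c*1e3).round(),'tcp-start(mm, tip=tcp-8):',((c+[0,0,.008]-T)*1e3).round())
E
```

```text
[[-0.     0.327 -0.945]
 [ 0.001 -0.945 -0.327]
 [-1.    -0.001  0.   ]]
1.526 [494. 145. 218.] tcp-start(mm, tip=tcp-8): [274. 783. -12.]
1.35 [477. 151. 209.] tcp-start(mm, tip=tcp-8): [256. 789. -21.]
1.2 [464. 156. 199.] tcp-start(mm, tip=tcp-8): [243. 794. -31.]
1.0 [448. 161. 183.] tcp-start(mm, tip=tcp-8): [228. 799. -48.]
0.8 [437. 165. 164.] tcp-start(mm, tip=tcp-8): [216. 803. -67.]
0.6 [429. 168. 142.] tcp-start(mm, tip=tcp-8): [208. 806. -88.]
0.4 [425. 170. 120.] tcp-start(mm, tip=tcp-8): [ 205.  807. -111.]
0.2 [425. 169.  97.] tcp-start(mm, tip=tcp-8): [ 205.  807. -134.]
0 [430. 168.  74.] tcp-start(mm, tip=tcp-8): [ 210.  805. -156.]
```

```bash
python3 -m crank '{"travel":[[10,25,12],[24,58,24],[38,92,36],[52,126,48],[66,160,60],[80,194,70],[94,228,76],[108,262,80]],"twist":[[0,0,0.5],[0,0,1],[0,0,1.6],[0,0,2.2],[0,0,2.8],[0,0,3.4],[0,0,4],[0,0,4.4]]}' 0 40
python3 -m crank '{"travel":[[14,34,0],[28,68,0],[42,102,0],[56,136,0],[70,170,0],[84,204,0],[98,238,0],[112,270,0]],"twist":[[0,0,0.5],[0,0,1],[0,0,1.6],[0,0,2.2],[0,0,2.8],[0,0,3.4],[0,0,4],[0,0,4.3]]}'
```

```text
time_s: 0.82
tcp_pos: [0.3289, -0.3743, 0.3201]
orientation: [0.662, 0.249, -0.662, 0.249]
wrist_force: [0.7, -0.8, -0.4]
grip_width: 0.0004
time_s: 1.48
tcp_pos: [0.4407, -0.1039, 0.3194]
orientation: [0.604, 0.368, -0.604, 0.368]
wrist_force: [2.1, -0.3, -0.9]
grip_width: 0.0001
```

```bash
python3 - <<'E'
from h import *
save('wrist','w1')
E
```

```text
(no output)
```

View pics/w1.png

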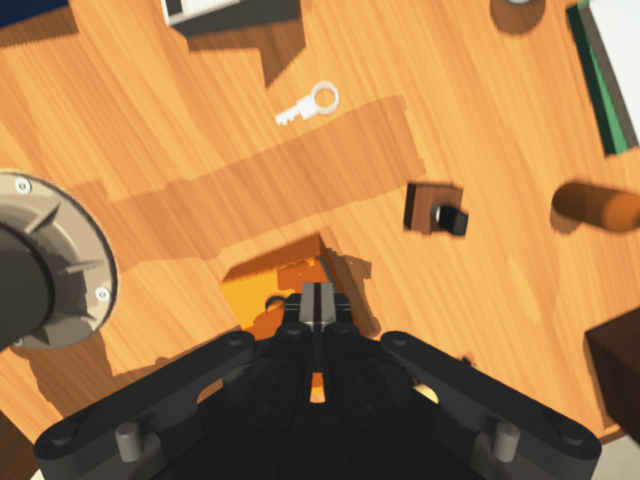

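The wrist view shows the stand at (434,207), the key grip at (452,220) and the closed fingers at (317,300). Moving on to behind the flap.

```bash
python3 -m crank '{"travel":[[15,34,0],[30,68,0],[45,102,0],[60,136,0],[75,170,0],[90,204,0],[103,236,0],[103,236,0]],"twist":[[0,0,0],[0,0,0],[0,0,0],[0,0,0],[0,0,0],[0,0,0],[0,0,0],[0,0,0]]}'
python3 - <<'E'
from h import *
for n in('scene','top'): save(n,n+'1')
p=[.4839,.2017,-.3436]; T=readout.sense()['tcp_pos']
for q in [1.526,1.35,1.2,1.0,.8,.6,.4,.2,0]:
    c=flappts(p,q,[[-.115,-.05,.003]])[0]
    print(q,((c+[0,0,.008]-T)*1e3).round())
cv2.imwrite('pics/c6.png',np.hstack([load('scene1')['image'][60:340,250:550],load('top1')['image'][140:420,150:450]]))
E
```

```text
time_s: 2.2
tcp_pos: [0.5442, 0.1366, 0.319]
orientation: [0.604, 0.37, -0.603, 0.368]
wrist_force: [-1.8, 0.3, -1.3]
grip_width: 0.0
1.526 [-49.  14. -92.]
1.35 [ -67.   20. -101.]
1.2 [ -80.   24. -111.]
1.0 [ -95.   30. -128.]
0.8 [-107.   34. -147.]
0.6 [-115.   37. -168.]
0.4 [-118.   38. -191.]
0.2 [-118.   38. -214.]
0 [-113.   36. -236.]
```

View pics/c6.png

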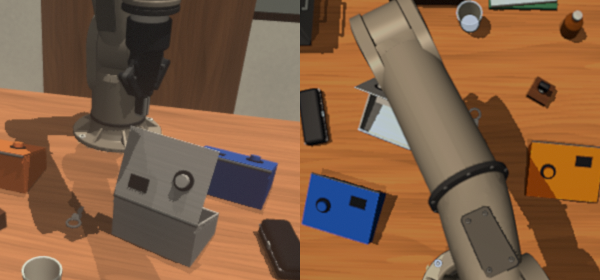

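```bash
python3 -m crank '{"travel":[[0,0,-25],[0,0,-55],[-5,2,-85],[-15,5,-92],[-28,8,-92],[-40,12,-92],[-52,16,-94],[-63,19,-100]],"twist":[[0,0,0],[0,0,0],[0,0,0],[0,0,0],[0,0,0],[0,0,0],[0,0,0],[0,0,0]]}'
python3 - <<'E'
from h import *
for n in('scene',): cv2.imwrite('pics/c7.png',save(n,n+'2')['image'][60:340,250:550])
E
```

```text
time_s: 2.97
tcp_pos: [0.4803, 0.1496, 0.2212]
orientation: [0.606, 0.367, -0.603, 0.368]
wrist_force: [2.0, 0.3, 0.2]
grip_width: -0.0001
```

View pics/c7.png

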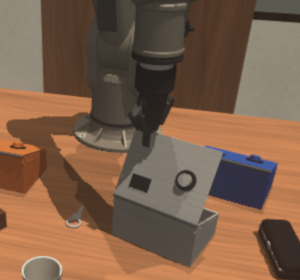

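```bash
python3 -m crank '{"travel":[[-17,5,-11],[-25,8,-20],[-32,11,-30],[-40,14,-42],[-46,16,-56],[-51,18,-70],[-54,19,-84],[-55,19,-95]],"twist":[[0,0,0],[0,0,0],[0,0,0],[0,0,0],[0,0,0],[0,0,0],[0,0,0],[0,0,0]]}'
python3 -m crank '{"travel":[[0,0,-4],[0,0,-8],[1,0,-12],[1,0,-16],[2,0,-20],[3,-1,-24],[4,-1,-28],[4,-1,-32]],"twist":[[0,0,0],[0,0,0],[0,0,0],[0,0,0],[0,0,0],[0,0,0],[0,0,0],[0,0,0]]}'
python3 - <<'E'
from h import *
for n in('scene',): cv2.imwrite('pics/c8.png',save(n,n+'3')['image'][60:340,250:550])
E
```

```text
time_s: 3.68
tcp_pos: [0.4249, 0.1683, 0.1233]
orientation: [-0.604, -0.367, 0.604, -0.367]
wrist_force: [0.8, -0.0, 0.3]
grip_width: -0.0002
time_s: 4.35
tcp_pos: [0.4299, 0.167, 0.092]
orientation: [0.604, 0.367, -0.604, 0.367]
wrist_force: [0.5, 0.5, 0.8]
grip_width: 0.0002
```

View pics/c8.png

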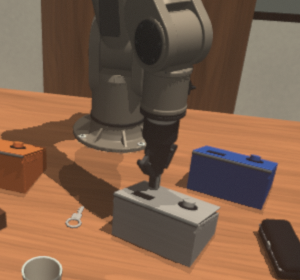

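```bash
python3 -m crank '{"travel":[[0,0,-1],[0,0,-2],[0,0,-3],[0,0,-4],[0,0,-5],[0,0,-6],[0,0,-6],[0,0,-6]],"twist":[[0,0,0],[0,0,0],[0,0,0],[0,0,0],[0,0,0],[0,0,0],[0,0,0],[0,0,0]]}'
```

```text
time_s: 5.07
tcp_pos: [0.4294, 0.1671, 0.0863]
orientation: [-0.604, -0.367, 0.604, -0.367]
wrist_force: [0.1, -0.5, 1.2]
grip_width: -0.0001
```

```bash
python3 -m crank '{"travel":[[0,0,0],[0,0,-1],[0,0,-1],[0,0,-2],[0,0,-3],[0,0,-3],[0,0,-4],[0,0,-4]],"twist":[[0,0,0],[0,0,0],[0,0,0],[0,0,0],[0,0,0],[0,0,0],[0,0,0],[0,0,0]]}'
```

```text
time_s: 5.73
tcp_pos: [0.4303, 0.1671, 0.084]
orientation: [0.605, 0.366, -0.604, 0.368]
wrist_force: [-11.9, -7.8, 49.9]
grip_width: 0.0001
```

The flap is on its stop: the wrist reads 50 N, which is firmer than I wanted. Backing off now, and I'll approach the contact in much smaller steps.

```bash
python3 -m crank '{"travel":[[0,0,4],[0,0,20],[0,0,50],[0,0,80],[5,-10,110],[10,-30,130],[20,-60,150],[35,-95,160]],"twist":[[0,0,0],[0,0,0],[0,0,0],[0,0,0],[0,0,0],[0,0,0],[0,0,0],[0,0,0]]}'
python3 -m crank '{"travel":[[8,-25,5],[16,-60,8],[24,-95,10],[32,-130,10],[40,-165,10],[45,-190,10],[45,-195,10],[45,-195,10]],"twist":[[0,0,0],[0,0,0],[0,0,0],[0,0,0],[0,0,0],[0,0,0],[0,0,0],[0,0,0]]}' 60
python3 - <<'E'
from h import *
for n in('scene','top','wrist'): save(n,n+'4')
i=load('scene4')['image'];cv2.imwrite('pics/c9.png',cv2.resize(i[200:340,340:500],None,fx=4,fy=4,interpolation=cv2.INTER_CUBIC))
E
```

```text
time_s: 6.4
tcp_pos: [0.4647, 0.0724, 0.245]
orientation: [0.605, 0.368, -0.603, 0.369]
wrist_force: [2.0, 0.4, 1.5]
grip_width: -0.0
time_s: 7.07
tcp_pos: [0.5092, -0.1248, 0.2518]
orientation: [-0.605, -0.366, 0.605, -0.366]
wrist_force: [-0.9, 1.0, -0.2]
grip_width: 0.0597
```

View pics/c9.png

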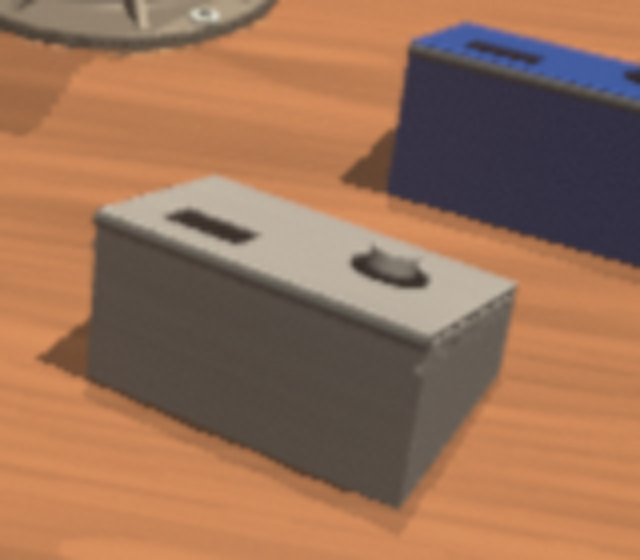

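View pics/wrist4.png

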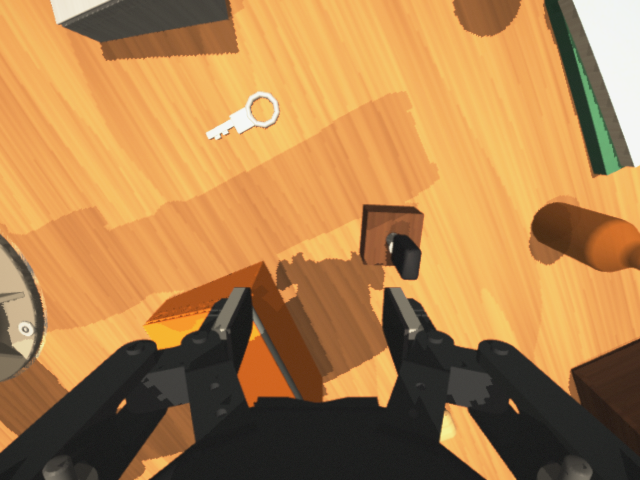

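View pics/top4.png

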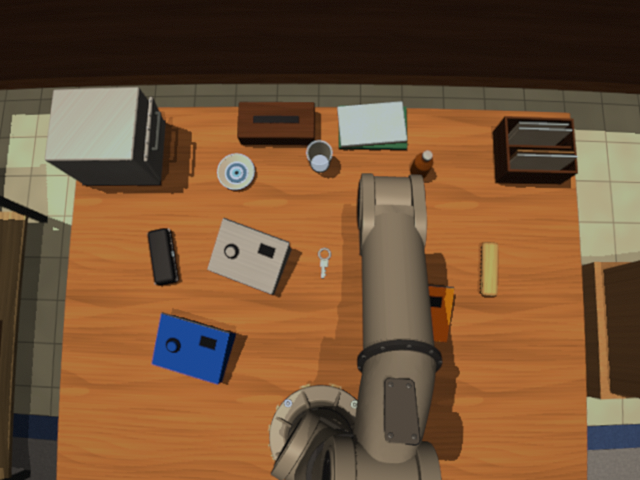

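The flap is shut: the scene crop shows it flush on the walls, with the stud at scene (437,265) and top (231,251). In the wrist view the stand is at (391,236) and the grip at (405,257), with no other key near. Now enlarged crops for the key and the stud.

```bash
python3 - <<'E'
from h import *
w=load('wrist4')['image'];w1=load('w1')['image']
cv2.imwrite('pics/d1.png',np.clip(cv2.resize(w[195:290,350:440],None,fx=6,fy=6,interpolation=cv2.INTER_CUBIC)*1.6,0,255).astype(np.uint8))
cv2.imwrite('pics/d2.png',np.clip(cv2.resize(w1[170:245,395:480],None,fx=7,fy=7,interpolation=cv2.INTER_CUBIC)*1.6,0,255).astype(np.uint8))
t=load('top4')['image'];cv2.imwrite('pics/d3.png',cv2.resize(t[210:300,200:300],None,fx=6,fy=6,interpolation=cv2.INTER_CUBIC))
E
```

```text
(no output)
```

View pics/d1.png

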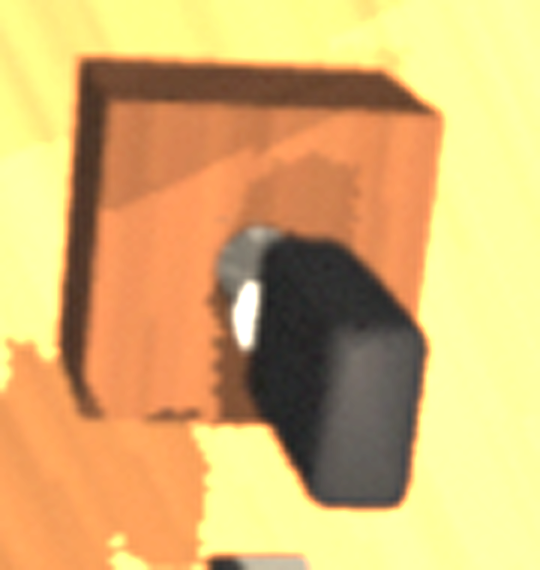

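View pics/d2.png

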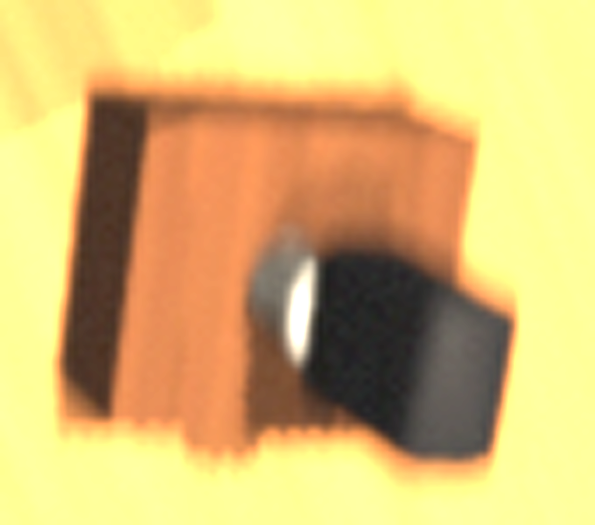

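View pics/d3.png

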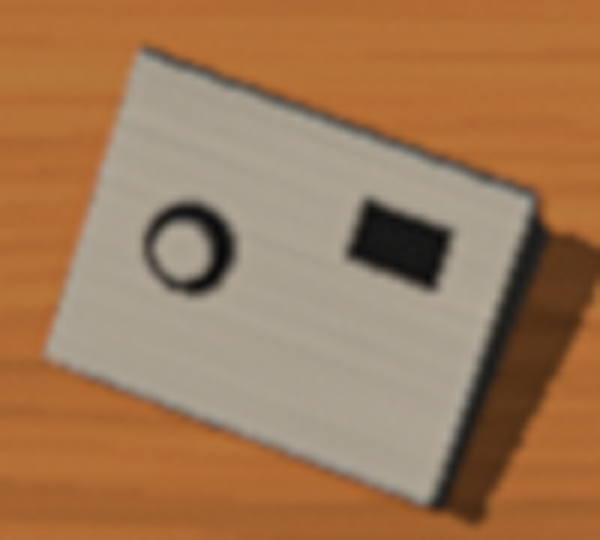

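```bash
python3 - <<'E'
from h import *
cv=lambda a,f,o:(np.array(a,float)+.5)/f-.5+np.array(o)
w=load('wrist4');w1=load('w1');t=load('top4');s=load('scene4');t0=load('top0')
a=cv([[335,325],[420,335],[405,500],[315,495]],6,(350,195))
b=cv([[430,290],[513,318],[490,455],[408,450]],7,(395,170))
P=np.array([tri([(w,a[i]),(w1,b[i])]) for i in range(4)]);print('key top corners',(P*1e3).round(1)); c=P.mean(0);print('centre',c)
e=P[3]-P[0]+P[2]-P[1]; print('long axis dir',np.degrees(np.arctan2(e[1],e[0])),np.linalg.norm(e)/2); e=P[1]-P[0]+P[2]-P[3]; print('short',np.degrees(np.arctan2(e[1],e[0])),np.linalg.norm(e)/2)
# top/scene triangulation
k0=cv([294,138],10,(365,210)); 
ks=cv([232,105],8,(205,230)); print('key from top/scene',tri([(t0,k0),(load('scene0'),ks)]))
# stand top at z: corners
A=cv([[105,100],[440,112],[90,415]],6,(350,195));B=cv([[148,98],[475,135],[112,425]],7,(395,170))
S=np.array([tri([(w,A[i]),(w1,B[i])]) for i in range(3)]);print('stand',(S*1e3).round(1),'ctr',(S[1]+S[2])/2)
# box
ot=cv([[143,47],[540,195],[435,505],[45,355],[181,250]],6,(200,210))
os_=cv([[430,345],[97,215],[215,177],[515,290],[395,258]],4,(340,200))
L,W=.149,.095
F=np.array([[0,W,.003],[0,-W,.003],[-L,-W,.003],[-L,W,.003],[-.075,.045,.017]])
def res(x): return np.r_[proj(t,flappts(x[:3],x[3],F))-ot,proj(s,flappts(x[:3],x[3],F))-os_]
r=least_squares(lambda x:res(x).ravel(),[.484,.2,-.34,0],loss='soft_l1');print(r.x);print(res(r.x).round(1).tolist())
p=r.x[:3];print('contact',flappts(p,0,F[4:]),'tri',tri([(t,ot[4]),(s,os_[4])]), 'n',flapR(p,0)[:,2])
# depth plane of flap
for f in(t,s):
    Q=cloud(f).reshape(-1,3);l=(Q-boxpts(p,[[.07,0,.111]])[0])@flapR(p,0)
    m=(l[:,0]>-.14)&(l[:,0]<-.06)&(l[:,1]>-.085)&(l[:,1]<.0)&(abs(l[:,2])<.02)
    AA=np.c_[l[m,0],l[m,1],np.ones(m.sum())];print(m.sum(),np.linalg.lstsq(AA,l[m,2],rcond=None)[0].round(4))
E
```

```text
key top corners [[ 566.4 -167.8  127.5]
 [ 577.4 -178.6  121.4]
 [ 564.3 -192.8  133.8]
 [ 553.6 -186.2  134.2]]
centre [ 0.56543676 -0.18136565  0.12925391]
long axis dir -128.62881107316414 0.022887198798306533
short -38.728527705292315 0.014252759219756541
key from top/scene [ 0.57226622 -0.18775181  0.12201856]
stand [[ 554.2 -141.9   59.1]
 [ 605.9 -175.8   46.8]
 [ 527.5 -194.9   52.4]] ctr [ 0.56673976 -0.18535415  0.04956935]
[ 0.48702367  0.20112396 -0.34848787 -0.00847701]
[[0.2, -0.0], [-0.0, 0.1], [0.0, -0.8], [0.8, -0.6], [1.2, -0.6], [0.4, -1.5], [0.1, -1.0], [-0.0, 0.5], [1.2, -0.3], [0.3, -0.9]]
contact [[0.49648554 0.24556425 0.101252  ]] tri [0.49542803 0.24718933 0.0978657 ] n [-0.32228627  0.1170917   0.93937271]
894 [ 0.0081 -0.0053  0.0056]
328 [ 0.0014 -0.0004  0.0049]
```

The wrist-pair height is weak (about 10 mm high, short baseline), but the xy agrees at about (0.568,-0.186). Moving above it, stopping there, and taking two wrist views at different heights.

```bash
python3 -m crank '{"travel":[[15,-15,0],[30,-31,0],[45,-46,0],[56,-58,0],[59,-61,0],[59,-61,0],[59,-61,0],[59,-61,0]],"twist":[[0,0,0],[0,0,0],[0,0,0],[0,0,0],[0,0,0],[0,0,0],[0,0,0],[0,0,0]]}' 70
python3 -c "
from h import *
save('wrist','w5')
s=readout.sense();print(s['tcp_pos'])"
python3 -m crank '{"travel":[[0,0,-12],[0,0,-25],[0,0,-40],[0,0,-55],[0,0,-60],[0,0,-60],[0,0,-60],[0,0,-60]],"twist":[[0,0,0],[0,0,0],[0,0,0],[0,0,0],[0,0,0],[0,0,0],[0,0,0],[0,0,0]]}'
python3 - <<'E'
from h import *
w=save('wrist','w6')['image'];s=readout.sense();print(s['tcp_pos'])
cv2.imwrite('pics/e5.png',np.clip(load('w5')['image'][150:400,220:440].repeat(2,0).repeat(2,1)*1.5,0,255).astype(np.uint8))
E
```

```text
time_s: 7.88
tcp_pos: [0.568, -0.1825, 0.2525]
orientation: [-0.604, -0.368, 0.604, -0.368]
wrist_force: [-0.3, -0.3, 0.4]
grip_width: 0.0698
[ 0.56806616 -0.18276841  0.25252932]
time_s: 8.6
tcp_pos: [0.5688, -0.1839, 0.1929]
orientation: [0.604, 0.367, -0.604, 0.367]
wrist_force: [0.5, -0.8, 1.0]
grip_width: 0.0701
[ 0.56888819 -0.18394389  0.19305884]
```

View pics/e5.png

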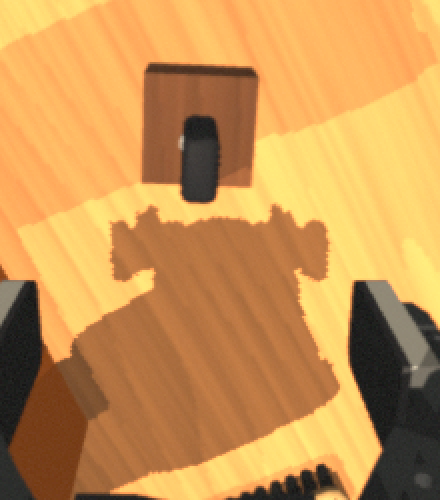

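View pics/w6.png

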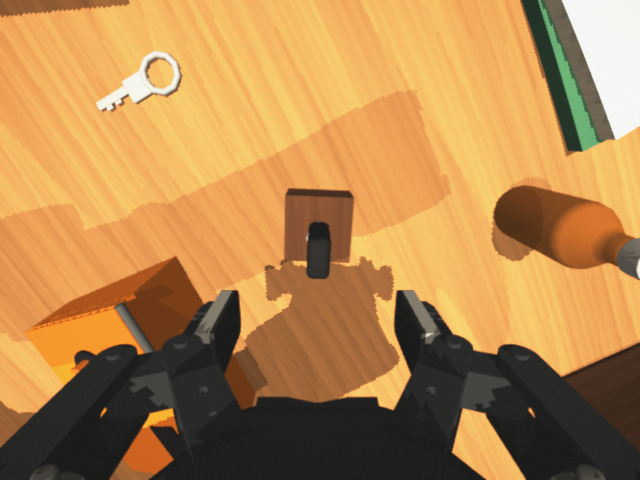

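The wrist view shows the grip at (318,255), top face (308-328, 246-277), nearly square to the jaws and centred between them. Next, measuring it at sub-pixel level.

```bash
python3 - <<'E'
from h import *
for n in('w5','w6'):
    w=load(n)['image']
    cv2.imwrite('pics/%sz.png'%n,np.clip(cv2.resize(w[175:290,270:370],None,fx=5,fy=5,interpolation=cv2.INTER_CUBIC)*2.2,0,255).astype(np.uint8))
a=cv2.imread('pics/w5z.png');b=cv2.imread('pics/w6z.png');cv2.imwrite('pics/e6.png',np.hstack([a[:,:390],b[:,:400]]))
E
```

```text
(no output)
```

View pics/w5z.png

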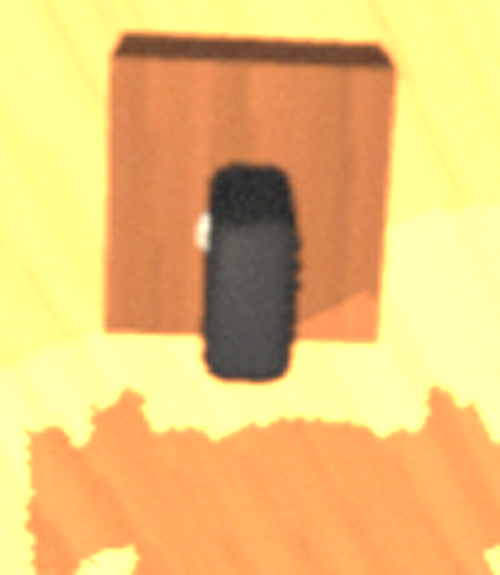

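View pics/w6z.png

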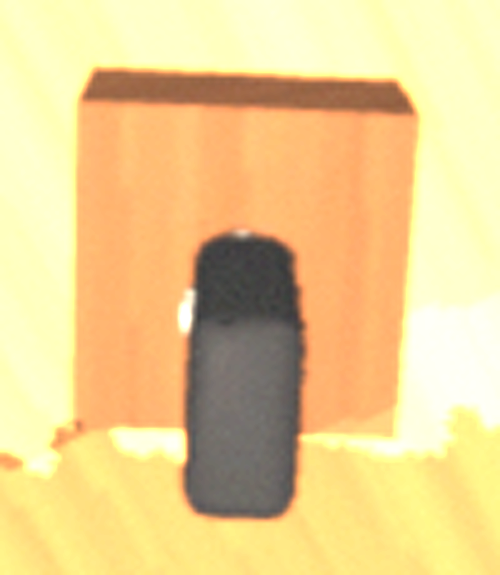

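```bash
python3 - <<'E'
from h import *
cv=lambda a,f,o:(np.array(a,float)+.5)/f-.5+np.array(o)
def atz(f,uv,z):
    R=cv2.Rodrigues(f['rvec'])[0];d=rays(f,uv)@R;c=-R.T@f['tvec'].ravel();return c+d*((z-c[2])/d[:,2])[:,None]
f5,f6=load('w5'),load('w6')
o=(270,175)
k5=cv([[210,222],[293,228],[288,378],[206,375]],5,o);k6=cv([[193,318],[302,325],[295,515],[184,510]],5,o)
s5=cv([[112,57],[394,67],[378,340],[105,330]],5,o);s6=cv([[80,100],[415,112],[395,437],[75,427]],5,o)
for nm,a,b,z in(('key',k5,k6,.118),('stand',s5,s6,.042)):
    P=np.array([tri([(f5,a[i]),(f6,b[i])]) for i in range(4)]);print(nm,'tri',P.mean(0).round(4),P[:,2].round(3))
    for f,x in((f5,a),(f6,b)):
        Q=atz(f,x,z);l=Q[3]-Q[0]+Q[2]-Q[1];sh=Q[1]-Q[0]+Q[2]-Q[3];print(Q.mean(0).round(4),'long',np.degrees(np.arctan2(l[1],l[0])).round(1),np.linalg.norm(l)/2,'short',np.degrees(np.arctan2(sh[1],sh[0])).round(1),np.linalg.norm(sh)/2)
R=Ro.from_quat(readout.sense()['orientation']).as_matrix();print(R.round(3),np.degrees(np.arctan2(R[1,1],R[0,1])))
E
```

```text
key tri [ 0.5664 -0.1899  0.1139] [0.108 0.109 0.12  0.119]
[ 0.5667 -0.1891  0.118 ] long -118.9 0.02663235369757055 short -30.6 0.013932532429337716
[ 0.567  -0.1889  0.118 ] long -119.6 0.027340423112022453 short -30.8 0.014802763219643618
stand tri [ 0.5671 -0.1887  0.0423] [0.033 0.035 0.05  0.051]
[ 0.5668 -0.1894  0.042 ] long -119.6 0.059387984328878846 short -29.5 0.05894230795653929
[ 0.5666 -0.1896  0.042 ] long -119.5 0.060206584077072314 short -29.4 0.05832307386953876
[[ 0.001  0.888 -0.461]
 [-0.    -0.461 -0.888]
 [-1.     0.001 -0.   ]] -27.42911554739197
```

```bash
python3 - <<'E'
from h import *
f=load('w6');P=cloud(f);R=Ro.from_quat(readout.sense()['orientation']).as_matrix()
c=np.array([.567,-.189,.1]);l=(P-c)@R
m=(P[...,2]>.02)&(P[...,2]<.15)&(f['z_map']>.1)&(np.hypot(l[...,1],l[...,2])<.16)&(np.hypot(l[...,1],l[...,2])>.05)
ys,xs=np.where(m);q=l[m];print(len(q))
for i in np.argsort(np.hypot(q[:,1],q[:,2]))[:400:40]:print(xs[i],ys[i],P[ys[i],xs[i]].round(3),'jaw',q[i,1].round(3),'perp',q[i,2].round(3))
E
```

```text
4516
138 328 [ 0.419 -0.178  0.111] jaw -0.136 perp 0.059
130 316 [ 0.419 -0.168  0.11 ] jaw -0.141 perp 0.049
128 315 [ 0.419 -0.166  0.111] jaw -0.142 perp 0.048
147 344 [ 0.417 -0.193  0.111] jaw -0.131 perp 0.073
139 337 [ 0.417 -0.185  0.113] jaw -0.135 perp 0.065
133 323 [ 0.418 -0.174  0.11 ] jaw -0.14 perp 0.055
127 317 [ 0.418 -0.167  0.112] jaw -0.142 perp 0.049
122 305 [ 0.42  -0.157  0.11 ] jaw -0.145 perp 0.04
147 346 [ 0.416 -0.194  0.111] jaw -0.131 perp 0.074
133 331 [ 0.416 -0.178  0.113] jaw -0.139 perp 0.06
```

Clear by more than 100 mm. Narrowing the jaws and going down.

```bash
python3 -m crank '{"travel":[[-2,-5,-3],[-2,-5,-15],[-2,-5,-35],[-2,-5,-55],[-2,-5,-75],[-2,-5,-92],[-2,-5,-103],[-2,-5,-107]],"twist":[[0,0,-0.2],[0,0,-0.4],[0,0,-0.4],[0,0,-0.4],[0,0,-0.4],[0,0,-0.4],[0,0,-0.4],[0,0,-0.4]]}' 55 20
python3 - <<'E'
from h import *
for n in('scene','wrist'): save(n,n+'7')
a=load('scene7')['image'][200:310,190:290];cv2.imwrite('pics/f1.png',np.hstack([cv2.resize(a,(436,480),interpolation=cv2.INTER_CUBIC),load('wrist7')['image'][:,140:500]]))
E
```

```text
time_s: 9.32
tcp_pos: [0.5654, -0.1888, 0.0831]
orientation: [-0.61, -0.357, 0.611, -0.356]
wrist_force: [0.2, 0.9, 0.4]
grip_width: 0.0548
```

View pics/f1.png

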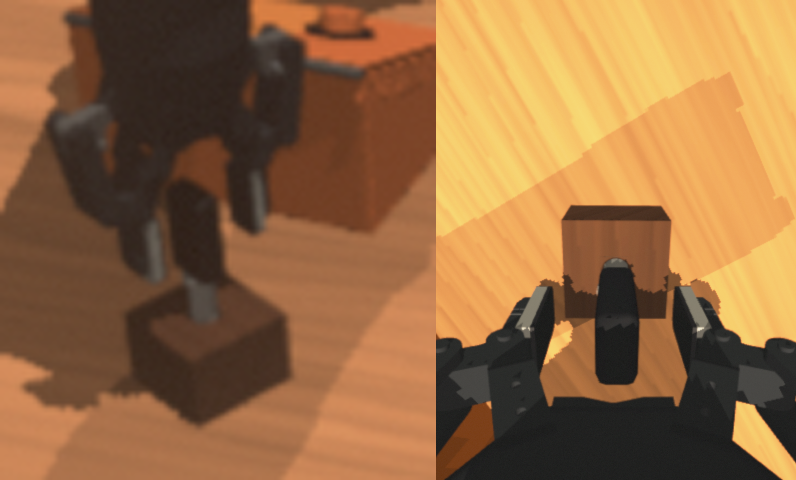

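The grip is centred between the pads, at (617,320) in the composite. Closing.

```bash
python3 -m crank '{"travel":[[0,0,0],[0,0,0],[0,0,0],[0,0,0],[0,0,0],[0,0,0],[0,0,0],[0,0,0]],"twist":[[0,0,0],[0,0,0],[0,0,0],[0,0,0],[0,0,0],[0,0,0],[0,0,0],[0,0,0]]}' 5 50
python3 -m crank '{"travel":[[0,0,2],[0,0,6],[0,0,12],[0,0,20],[0,0,30],[0,0,42],[0,0,55],[0,0,70]],"twist":[[0,0,0],[0,0,0],[0,0,0],[0,0,0],[0,0,0],[0,0,0],[0,0,0],[0,0,0]]}'
python3 - <<'E'
from h import *
for n in('scene','wrist'): save(n,n+'8')
a=load('scene8')['image'][150:310,190:290];cv2.imwrite('pics/f2.png',np.hstack([cv2.resize(a,(300,480),interpolation=cv2.INTER_CUBIC),load('wrist8')['image'][:,140:500]]))
E
```

```text
time_s: 10.08
tcp_pos: [0.567, -0.1891, 0.0862]
orientation: [0.611, 0.356, -0.61, 0.357]
wrist_force: [-0.7, 0.2, 6.8]
grip_width: 0.0156
time_s: 10.75
tcp_pos: [0.5664, -0.1889, 0.1568]
orientation: [0.611, 0.357, -0.611, 0.357]
wrist_force: [0.3, -0.6, -0.5]
grip_width: 0.0152
```

View pics/f2.png

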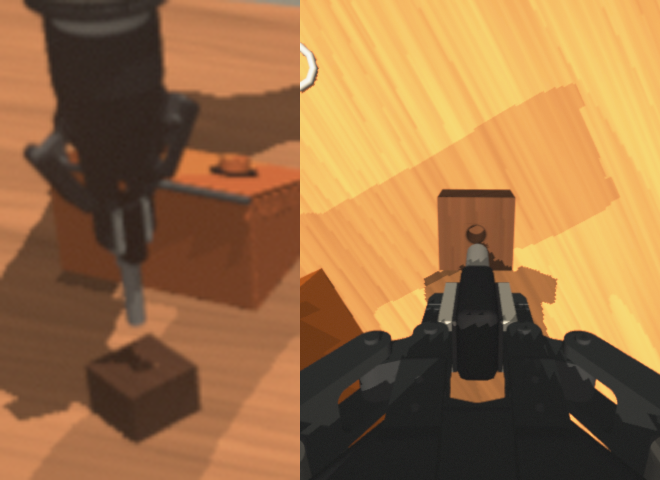

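The key is out: grip width 15.2 mm, hole empty at composite (476,233), tip at (478,255). Carrying it to above the contact and tilting by 20°.

```bash
python3 -m crank '{"travel":[[0,10,25],[0,30,50],[-6,55,75],[-14,85,95],[-22,117,105],[-30,149,105],[-38,181,105],[-46,213,105]],"twist":[[0,0,0],[0,0,0],[0,0,0],[0,0,0],[0,0,0],[0,0,0],[0,0,0],[0,0,0]]}'
python3 -m crank '{"travel":[[-8,30,0],[-16,62,0],[-24,94,0],[-32,126,0],[-40,158,0],[-48,190,0],[-55,215,0],[-64,236,0]],"twist":[[-0.1,-0.4,0],[-0.3,-0.9,0],[-0.5,-1.4,0],[-0.7,-1.9,0],[-0.9,-2.4,0],[-1.1,-2.9,0],[-1.3,-3.4,0],[-1.37,-3.77,0]]}'
python3 -m crank '{"travel":[[0,0,0],[0,0,0],[0,0,-10],[0,0,-20],[0,0,-25],[0,0,-25],[0,0,-25],[0,0,-25]],"twist":[[0,0,0],[0,0,0],[0,0,0],[0,0,0],[0,0,0],[0,0,0],[0,0,0],[0,0,0]]}'
python3 - <<'E'
from h import *
for n in('scene','top','wrist'): save(n,n+'9')
s=readout.sense();R=Ro.from_quat(s['orientation']).as_matrix();print(s['tcp_pos'],R[:,0].round(4),s['wrist_force'],s['grip_width'],s['qpos'].round(2))
a=load('scene9')['image'][120:340,330:510];cv2.imwrite('pics/f3.png',np.hstack([cv2.resize(a,(393,480),interpolation=cv2.INTER_CUBIC),load('wrist9')['image'][:,140:500]]))
cv2.imwrite('pics/f4.png',cv2.resize(load('top9')['image'][180:320,150:350],None,fx=3,fy=3))
E
```

```text
time_s: 11.52
tcp_pos: [0.5198, 0.0254, 0.2609]
orientation: [0.611, 0.356, -0.611, 0.357]
wrist_force: [0.9, 1.2, -0.4]
grip_width: 0.0153
time_s: 12.18
tcp_pos: [0.4556, 0.2625, 0.2609]
orientation: [0.681, 0.256, -0.521, 0.447]
wrist_force: [0.8, -0.6, -0.7]
grip_width: 0.0151
time_s: 12.85
tcp_pos: [0.4567, 0.2598, 0.2353]
orientation: [0.68, 0.256, -0.523, 0.446]
wrist_force: [0.3, 0.2, -0.9]
grip_width: 0.0155
[0.45665258 0.26008565 0.23562811] [ 0.3227 -0.1169 -0.9393] [ 0.24940217 -0.81524135 -1.40050155] 0.015599781999635113 [-0.16  0.16 -0.74  2.06  0.56  0.92 -1.74]
```

View pics/f3.png

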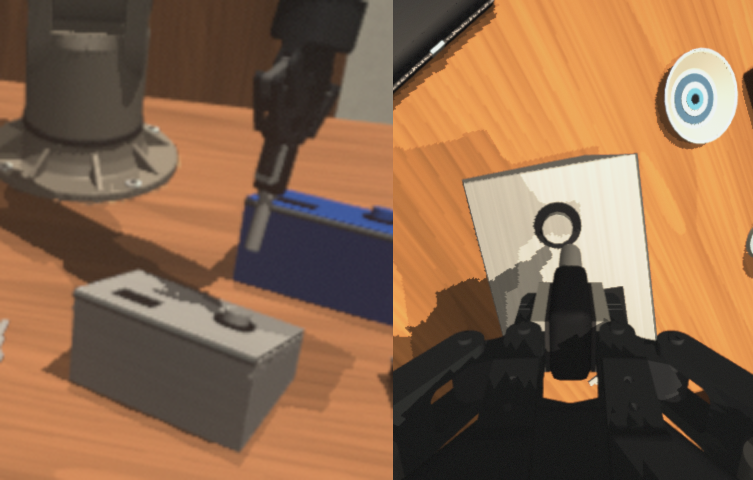

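View pics/f4.png

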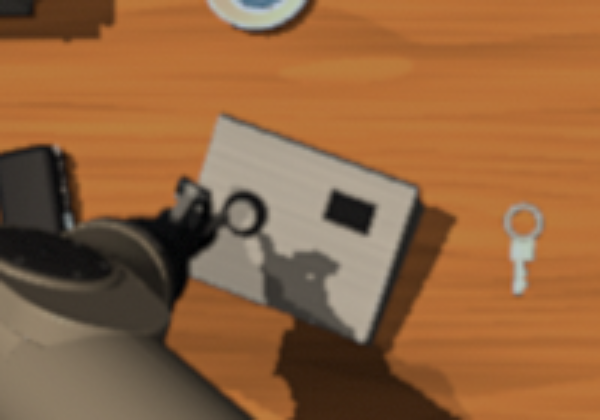

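Tool axis matches the flap normal. Next is checking the key's own lie in the hand and the stud position, by overlaying the expected model on the wrist and scene views.

```bash
cat >> h.py <<'E'
def keymodel(s,d=.074,off=(0,0),R=None):
    R=Ro.from_quat(s['orientation']).as_matrix() if R is None else R
    tip=s['tcp_pos']+R@np.array([d,off[0],off[1]])
    th=np.linspace(0,2*np.pi,24,endpoint=False);c=np.c_[th*0,.007*np.cos(th),.007*np.sin(th)]
    loc=lambda P:tip+np.asarray(P)@R.T
    g=np.array([[0,a,b] for a,b in((-.008,-.015),(.008,-.015),(.008,.015),(-.008,.015))])
    return [loc(c),loc(c-[.056,0,0]),loc(g-[.056,0,0]),loc(g-[.106,0,0])]
def overlay(f,loops,win,k,fn):
    x0,y0,x1,y1=win; im=cv2.resize(f['image'][y0:y1,x0:x1],None,fx=k,fy=k,interpolation=cv2.INTER_CUBIC)
    im=np.clip(im*1.5,0,255).astype(np.uint8)
    for L,col in zip(loops,[(0,0,255),(0,255,0),(255,255,0),(255,0,255),(255,0,0),(0,255,255)]):
        q=((proj(f,L)-[x0,y0]+.5)*k-.5).round().astype(np.int32);cv2.polylines(im,[q],True,col,1)
    cv2.imwrite(fn,im)
def stud(p,h=.017,r=.013):
    th=np.linspace(0,2*np.pi,36,endpoint=False);return flappts(p,0,np.c_[-.075+r*np.cos(th),.045+r*np.sin(th),th*0+h])
E
python3 - <<'E'
from h import *
s=readout.sense();p=[.4870,.2011,-.3485]
L=keymodel(s)+[stud(p),stud(p,.003,.021)]
overlay(load('wrist9'),L,(240,180,400,390),2.8,'pics/g1.png')
overlay(load('scene9'),L,(400,170,490,290),5,'pics/g2.png')
a=cv2.imread('pics/g1.png');b=cv2.imread('pics/g2.png');h=min(len(a),len(b));cv2.imwrite('pics/g.png',np.hstack([a[:588],b[:588] if len(b)>=588 else b]) if len(a)>=588 and len(b)>=588 else a)
E
```

```text
(no output)
```

View pics/g.png

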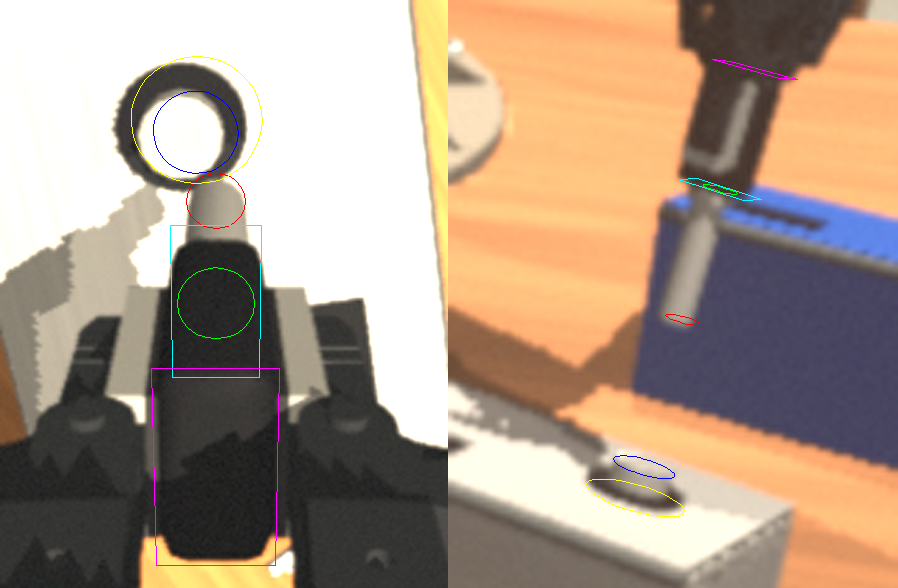

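```bash
python3 - <<'E'
from h import *
cv=lambda a,f,o:(np.array(a,float)+.5)/f-.5+np.array(o)
t,s,w=load('top4'),load('scene4'),load('wrist9')
ut=cv([181,250],6,(200,210));us=cv([395,258],4,(340,200));uw=cv([181,132],2.8,(240,180))
for n,o in dict(all=[(t,ut),(s,us),(w,uw)],tw=[(t,ut),(w,uw)],sw=[(s,us),(w,uw)]).items():
    X=tri(o);print(n,X.round(4),[(proj(f,X)[0]-u).round(1).tolist() for f,u in o])
overlay(t,[stud([.4870,.2011,-.3485]),stud([.4870,.2011,-.3485],.003,.021)],(200,225,260,275),9,'pics/g4.png')
st=readout.sense();R=Ro.from_quat(st['orientation']).as_matrix();n=-R[:,0]
for C in([.4965,.2456,.1013],[.4945,.247,.1005]):
    l=(np.array(C)-st['tcp_pos'])@R; print('contact in tool frame',l.round(4),'lateral shift world', (R[:,1:]@l[1:]).round(4))
print(R.round(3))
E
```

```text
all [0.4945 0.2471 0.0973] [[0.8, 0.3], [0.9, -0.1], [0.9, -0.9]]
tw [0.4936 0.2484 0.102 ] [[0.0, 0.4], [1.0, -0.7]]
sw [0.4935 0.2458 0.0959] [[0.2, 0.1], [0.2, 0.6]]
contact in tool frame [ 0.1407 -0.0062  0.0011] lateral shift world [-0.0056  0.002  -0.0022]
contact in tool frame [ 0.1407 -0.0087  0.0009] lateral shift world [-0.0075  0.0034 -0.003 ]
[[ 0.323  0.814 -0.482]
 [-0.117 -0.471 -0.874]
 [-0.939  0.338 -0.057]]
```

View pics/g4.png

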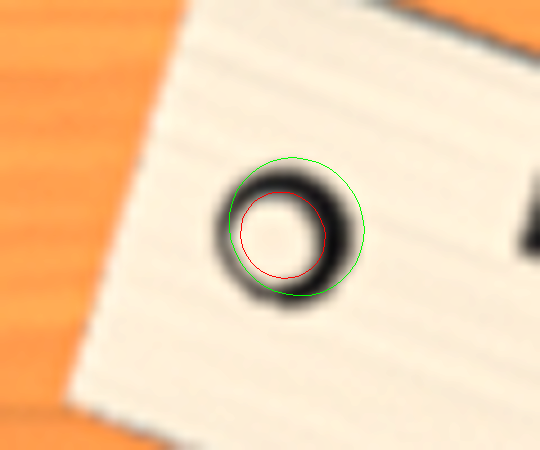

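```bash
python3 -m crank '{"travel":[[-4,2,-2],[-7.5,3.5,-3],[-4,2,-13],[0,1,-24],[3.5,-0.5,-35],[7,-2,-45],[9,-2.5,-51],[9.5,-2.5,-52]],"twist":[[0,0,0],[0,0,0],[0,0,0],[0,0,0],[0,0,0],[0,0,0],[0,0,0],[0,0,0]]}'
python3 - <<'E'
from h import *
s=readout.sense()
for n in('scene','wrist'): save(n,n+'10')
s=readout.sense();R=Ro.from_quat(s['orientation']).as_matrix();print(s['tcp_pos'].round(4),R[:,0].round(4),((np.array([.4945,.2472,.1005])-s['tcp_pos'])@R).round(4))
p=[.4870,.2011,-.3485]
L=keymodel(s)+[stud(p),stud(p,.003,.021)]
overlay(load('wrist10'),L[:2],(240,180,400,390),2.8,'pics/g1.png')
overlay(load('scene10'),L[:2],(400,170,490,290),5,'pics/g2.png')
a=cv2.imread('pics/g1.png');b=cv2.imread('pics/g2.png');cv2.imwrite('pics/i.png',np.hstack([a[:588],b[:588]]))
E
```

```text
time_s: 13.67
tcp_pos: [0.4658, 0.2569, 0.1816]
orientation: [0.679, 0.257, -0.523, 0.446]
wrist_force: [-0.5, -0.2, -0.6]
grip_width: 0.0157
[0.4659 0.2576 0.1829] [ 0.3216 -0.1172 -0.9396] [ 0.0879  0.0004 -0.0001]
```

View pics/i.png

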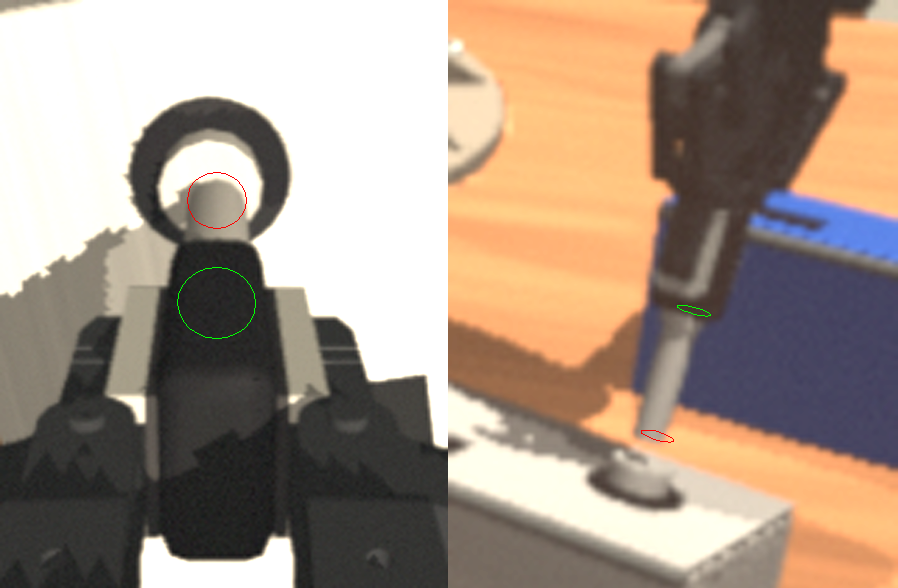

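The scene view shows the tip just above the stud, and in the wrist view the tip at (217,205) is over the stud at (211,185). It is square to within about 1°. Taking a baseline force average, then creeping along the normal.

```bash
cat > avg.py <<'E'
from h import *
F=[];P=[];Q=[]
N=12
for i in range(N):
    optics.grab_frame('wrist'); s=readout.sense();F.append(s['wrist_force']);P.append(s['tcp_pos']);Q.append(Ro.from_quat(s['orientation']).as_matrix()[:,0])
n=np.array([-.322,.117,.939]);F=np.array(F);P=np.array(P)
C=np.array([.4945,.2472,.1005])
print('t',s['time_s'],'F',F.mean(0).round(2),'Fn',(F@n).mean().round(2),'+-',((F@n).std()/N**.5).round(2),'height n over C',((P-C)@n).mean().round(5)*1e3,'+-',(((P-C)@n).std()*1e3/N**.5).round(2),'ang',np.degrees(np.arccos(-np.mean(Q,0)@n/np.linalg.norm(np.mean(Q,0))/np.linalg.norm(n))).round(2),'gw',s['grip_width'].round(4))
E
python3 avg.py
python3 -m crank '{"travel":[[0,0,-1],[0.5,0,-3],[1,-0.3,-5],[1.5,-0.4,-6],[2,-0.6,-7.5],[2.4,-0.7,-8.5],[2.4,-0.7,-8.5],[2.4,-0.7,-8.5]],"twist":[[0,0,0],[0,0,0],[0,0,0],[0,0,0],[0,0,0],[0,0,0],[0,0,0],[0,0,0]]}'
python3 avg.py
```

```text
time_s: 15.03
tcp_pos: [0.4684, 0.2569, 0.1747]
orientation: [0.68, 0.256, -0.523, 0.446]
wrist_force: [-0.3, -0.3, 0.1]
grip_width: 0.0151Traceback (most recent call last):
  File "avg.py", line 8, in <module>
    print('t',s['time_s'],'F',F.mean(0).round(2),'Fn',(F@n).mean().round(2),'+-',((F@n).std()/N**.5).round(2),'height n over C',((P-C)@n).mean().round(5)*1e3,'+-',(((P-C)@n).std()*1e3/N**.5).round(2),'ang',np.degrees(np.arccos(-np.mean(Q,0)@n/np.linalg.norm(np.mean(Q,0))/np.linalg.norm(n))).round(2),'gw',s['grip_width'].round(4))
                                                                                                                                                                                                                                                                                                                  ^^^^^^^^^^^^^^^^^^^^^
AttributeError: 'float' object has no attribute 'round'
Traceback (most recent call last):
  File "avg.py", line 8, in <module>
    print('t',s['time_s'],'F',F.mean(0).round(2),'Fn',(F@n).mean().round(2),'+-',((F@n).std()/N**.5).round(2),'height n over C',((P-C)@n).mean().round(5)*1e3,'+-',(((P-C)@n).std()*1e3/N**.5).round(2),'ang',np.degrees(np.arccos(-np.mean(Q,0)@n/np.linalg.norm(np.mean(Q,0))/np.linalg.norm(n))).round(2),'gw',s['grip_width'].round(4))
                                                                                                                                                                                                                                                                                                                  ^^^^^^^^^^^^^^^^^^^^^
AttributeError: 'float' object has no attribute 'round'
```

```bash
sed -i "s/s\['grip_width'\].round(4)/round(s['grip_width'],4)/" avg.py; python3 avg.py
```

```text
t 16.2333 F [-0.04 -0.05 -0.48] Fn -0.45 +- 0.08 height n over C 79.31 +- 0.0 ang 0.01 gw 0.0156
```

```bash
python3 -m crank '{"travel":[[0.3,-0.1,-1],[0.6,-0.2,-1.9],[0.8,-0.3,-2.4],[1,-0.4,-2.8],[1,-0.4,-2.8],[1,-0.4,-2.8],[1,-0.4,-2.8],[1,-0.4,-2.8]],"twist":[[0,0,0],[0,0,0],[0,0,0],[0,0,0],[0,0,0],[0,0,0],[0,0,0],[0,0,0]]}'
python3 avg.py
```

```text
time_s: 16.9
tcp_pos: [0.4694, 0.2565, 0.1721]
orientation: [0.68, 0.256, -0.523, 0.446]
wrist_force: [-0.0, -0.7, 0.2]
grip_width: 0.0154
t 17.5 F [ 0.03  0.02 -0.65] Fn -0.62 +- 0.14 height n over C 76.32 +- 0.0 ang 0.01 gw 0.0152
```

```bash
python3 -m crank '{"travel":[[0.3,-0.1,-1],[0.6,-0.2,-1.9],[0.6,-0.2,-1.9],[0.6,-0.2,-1.9],[0.6,-0.2,-1.9],[0.6,-0.2,-1.9],[0.6,-0.2,-1.9],[0.6,-0.2,-1.9]],"twist":[[0,0,0],[0,0,0],[0,0,0],[0,0,0],[0,0,0],[0,0,0],[0,0,0],[0,0,0]]}'
python3 avg.py
```

```text
time_s: 18.17
tcp_pos: [0.47, 0.2563, 0.1702]
orientation: [0.68, 0.256, -0.522, 0.446]
wrist_force: [0.9, 0.7, 1.7]
grip_width: 0.0157
t 18.7667 F [0.62 0.01 1.34] Fn 1.06 +- 0.12 height n over C 74.33 +- 0.0 ang 0.01 gw 0.0157
```

Contact made: +1.55 N over baseline means about 1.5 mm sunk. Adding another 3.5 mm along the normal: (1.1,-0.4,-3.3).

```bash
python3 -m crank '{"travel":[[0.2,-0.1,-0.6],[0.4,-0.2,-1.2],[0.6,-0.2,-1.8],[0.8,-0.3,-2.4],[1,-0.4,-2.9],[1.1,-0.4,-3.3],[1.1,-0.4,-3.3],[1.1,-0.4,-3.3]],"twist":[[0,0,0],[0,0,0],[0,0,0],[0,0,0],[0,0,0],[0,0,0],[0,0,0],[0,0,0]]}'
python3 avg.py
python3 - <<'E'
from h import *
for n in('scene','wrist','top'): save(n,n+'11')
s=readout.sense()
L=keymodel(s,.0758)
overlay(load('wrist11'),L[:1],(240,180,400,390),2.8,'pics/g1.png')
overlay(load('scene11'),[],(400,170,490,290),5,'pics/g2.png')
a=cv2.imread('pics/g1.png');b=cv2.imread('pics/g2.png');cv2.imwrite('pics/j.png',np.hstack([a[:588],b[:588]]))
E
```

```text
time_s: 19.43
tcp_pos: [0.4711, 0.2559, 0.1668]
orientation: [0.68, 0.256, -0.523, 0.446]
wrist_force: [0.5, -0.3, 1.8]
grip_width: 0.0152
t 20.0333 F [-0.06  0.29  2.38] Fn 2.29 +- 0.09 height n over C 70.84 +- 0.0 ang 0.01 gw 0.0153
```

View pics/j.png

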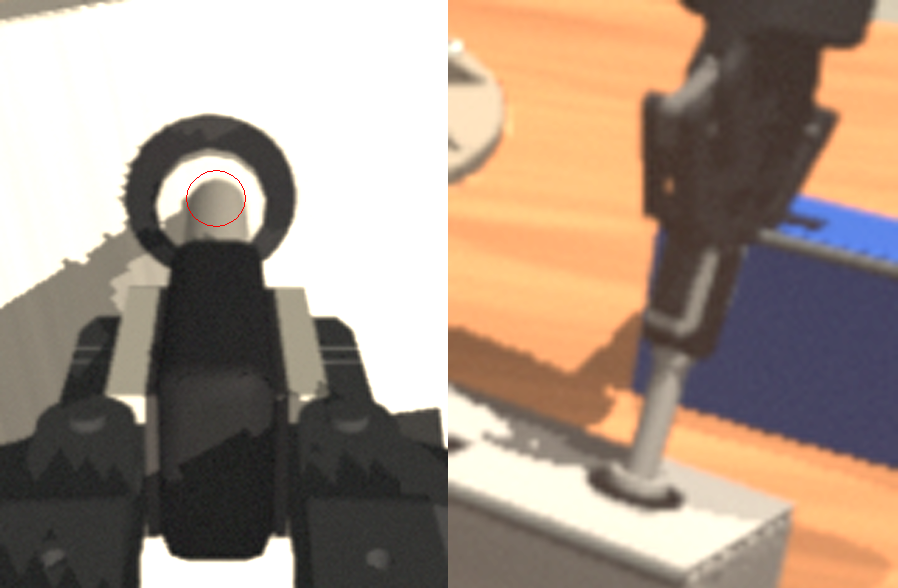

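View pics/top11.png

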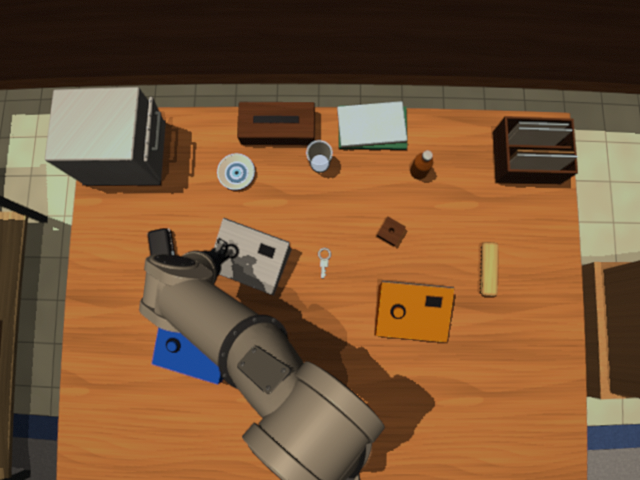

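The force is right (2.8 N over baseline), the tip is centred within about 2 mm, and everything else is unmoved. I'll compare the rod's direction with the flap normal in the scene view, since pressing may have turned the key in the hand.

```bash
python3 - <<'E'
from h import *
s=readout.sense()
L=keymodel(s,.0758)
R=Ro.from_quat(s['orientation']).as_matrix();tip=s['tcp_pos']+R[:,0]*.0758
for n in('scene10','scene11'):
    f=load(n)
    q=proj(f,np.array([tip,tip-.056*R[:,0],tip-.106*R[:,0]]));print(n,q.round(1), 'slope',((q[1]-q[0])[0]/(q[1]-q[0])[1]).round(3))
    im=cv2.resize(f['image'][225:280,425:460],None,fx=10,fy=10,interpolation=cv2.INTER_CUBIC);cv2.imwrite('pics/k%s.png'%n[5:],np.clip(im*1.4,0,255).astype(np.uint8))
a=cv2.imread('pics/k10.png');b=cv2.imread('pics/k11.png');cv2.imwrite('pics/k.png',np.hstack([a,b]))
overlay(load('scene11'),L,(415,200,475,280),7,'pics/k2.png')
E
```

```text
scene10 [[439.1 265. ]
 [446.3 240.1]
 [452.9 217.3]] slope -0.29
scene11 [[439.1 265. ]
 [446.3 240.1]
 [452.9 217.3]] slope -0.29
```

View pics/k.png

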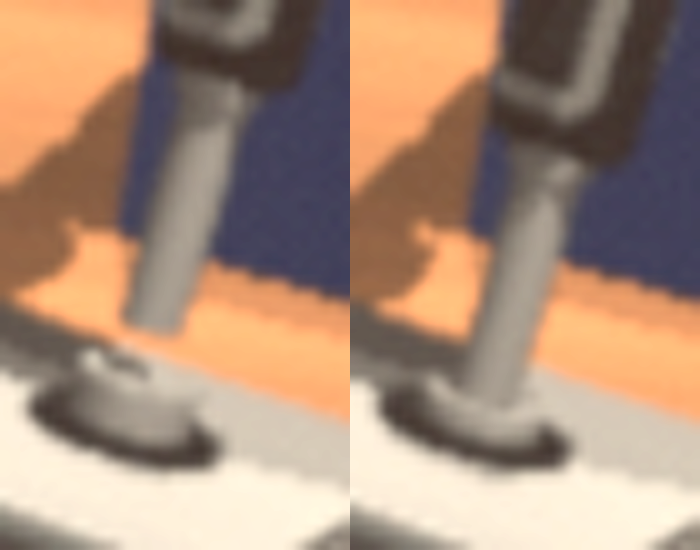

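View pics/k2.png

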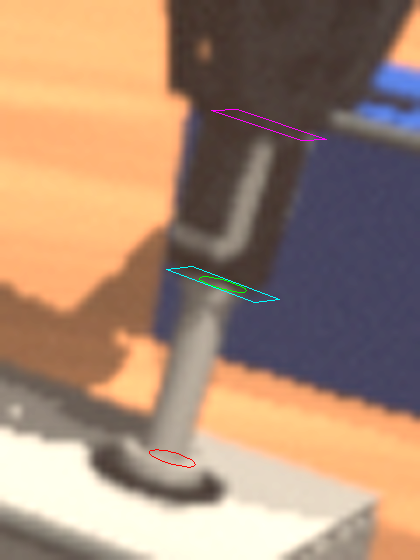

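By eye the rod looks a few degrees off the model in the scene view. Measuring the edges properly at sub-pixel level, before and after contact.

```bash
python3 - <<'E'
from h import *
def axis(fn,rows,umid,verbose=0):
    f=load(fn);im=cv2.cvtColor(f['image'].astype(np.float32)/255,cv2.COLOR_BGR2Lab);ch=np.hypot(im[...,1],im[...,2])
    C=[]
    for v in rows:
        u0=int(round(umid(v)));seg=ch[v,u0-9:u0+10]
        inn=np.min(seg[6:13]);l=np.median(seg[:4]);r=np.median(seg[-4:])
        tl=(inn+l)/2;tr=(inn+r)/2
        c=6+int(np.argmin(seg[6:13]))
        i=c
        while i>0 and seg[i]<tl:i-=1
        ul=u0-9+i+(tl-seg[i])/(seg[i+1]-seg[i])
        j=c
        while j<18 and seg[j]<tr:j+=1
        ur=u0-9+j-1+(tr-seg[j-1])/(seg[j]-seg[j-1])
        C.append((v,ul,ur))
    C=np.array(C); mid=(C[:,1]+C[:,2])/2
    if verbose: print(np.c_[C,C[:,2]-C[:,1]].round(1))
    print(fn,'slope mid',np.polyfit(C[:,0],mid,1)[0].round(3),'L',np.polyfit(C[:,0],C[:,1],1)[0].round(3),'R',np.polyfit(C[:,0],C[:,2],1)[0].round(3), 'mid at',C[0,0],mid[0].round(1),C[-1,0],mid[-1].round(1))
axis('scene11',range(244,259),lambda v:445.5-.25*(v-240)-.0,1)
axis('scene10',range(236,255),lambda v:446-.25*(v-236),1)
axis('scene9',range(212,231),lambda v:451-.27*(v-212),1)
E
```

```text
[[244.  439.6 447.8   8.2]
 [245.  439.3 447.6   8.3]
 [246.  439.  447.4   8.4]
 [247.  438.7 447.1   8.4]
 [248.  437.1 446.8   9.6]
 [249.  438.2 446.6   8.5]
 [250.  438.4 446.7   8.3]
 [251.  438.1 444.2   6.1]
 [252.  437.9 444.3   6.4]
 [253.  437.7 444.5   6.8]
 [254.  437.5 444.4   6.9]
 [255.  437.3 443.9   6.6]
 [256.  436.9 443.8   6.9]
 [257.  436.7 443.5   6.8]
 [258.  436.7 443.2   6.5]]
scene11 slope mid -0.274 L -0.187 R -0.361 mid at 244.0 443.7 258.0 440.0
[[236.  441.6 450.    8.4]
 [237.  441.2 449.7   8.5]
 [238.  441.1 449.3   8.3]
 [239.  440.5 448.6   8.1]
 [240.  440.4 448.5   8.2]
 [241.  440.1 448.6   8.5]
 [242.  439.4 448.4   9. ]
 [243.  439.5 447.8   8.3]
 [244.  439.2 447.6   8.4]
 [245.  438.4 447.5   9.1]
 [246.  438.4 446.8   8.4]
 [247.  436.7 446.7  10. ]
 [248.  436.7 446.6   9.9]
 [249.  437.9 446.2   8.3]
 [250.  438.1 446.3   8.2]
 [251.  437.5 443.7   6.1]
 [252.  437.5 444.    6.6]
 [253.  437.3 444.2   6.9]
 [254.  437.2 443.9   6.7]]
scene10 slope mid -0.301 L -0.261 R -0.342 mid at 236.0 445.8 254.0 440.5
[[ 2.120e+02  4.441e+02  4.543e+
[... 234 characters left out ...]
+02  7.900e+00]
 [ 2.180e+02  4.453e+02  4.485e+02  3.200e+00]
 [ 2.190e+02  4.449e+02  4.535e+02  8.600e+00]
 [ 2.200e+02  4.444e+02  4.530e+02  8.500e+00]
 [ 2.210e+02  4.490e+02  4.527e+02  3.600e+00]
 [ 2.220e+02  4.429e+02  4.524e+02  9.500e+00]
 [ 2.230e+02  4.428e+02  4.523e+02  9.400e+00]
 [ 2.240e+02  4.433e+02  4.518e+02  8.500e+00]
 [ 2.250e+02  4.399e+02  4.516e+02  1.170e+01]
 [ 2.260e+02  4.398e+02  4.514e+02  1.160e+01]
 [ 2.270e+02  4.398e+02  4.509e+02  1.110e+01]
 [ 2.280e+02  4.411e+02  4.506e+02  9.500e+00]
 [ 2.290e+02  4.395e+02  4.505e+02  1.110e+01]
 [ 2.300e+02  4.394e+02  4.501e+02  1.060e+01]]
scene9 slope mid -0.336 L -0.559 R -0.113 mid at 212.0 449.2 230.0 444.7
```

```bash
python3 - <<'E'
from h import *
s=readout.sense();R=Ro.from_quat(s['orientation']).as_matrix();T=s['tcp_pos']
w=load('wrist11');Rw=cv2.Rodrigues(w['rvec'])[0];print('img right/down in tool',(Rw@R).round(2)[:2])
f=load('scene11');Rs=cv2.Rodrigues(f['rvec'])[0];print('scene right/down/fwd in tool',(Rs@R).round(2))
for nm,f in(('scene',f),('wrist',w)):
    P=cloud(f);l=(P-T)@R; 
    d=.0758-l[...,0]  # key z
    for part,(a,b),r in(('rod',(.006,.052),.0095),('grip',(.058,.075),.022)):
        m=(d>a)&(d<b)&(np.hypot(l[...,1],l[...,2])<r)&(f['z_map']>.02)
        ys,xs=np.where(m)
        print(nm,part,m.sum())
        if m.sum()>15:
            q=l[m];
            for i,ax in((1,'y'),(2,'z')):
                c=np.polyfit(d[m],q[:,i],1);print(ax,'slope deg',np.degrees(c[0]).round(1),'mean',(q[:,i].mean()*1e3).round(2),'std',(q[:,i].std()*1e3).round(2))
            if part=='rod':
                for k in np.linspace(a,b,7)[:-1]:
                    mm=m&(d>k)&(d<k+.008);print((k*1e3).round(),mm.sum(),(l[mm][:,1:].mean(0)*1e3).round(2) if mm.any() else '')
E
```

```text
img right/down in tool [[-0.    1.    0.  ]
 [-0.29 -0.    0.96]]
scene right/down/fwd in tool [[-0.2  -0.67 -0.71]
 [ 0.94  0.06 -0.33]
 [ 0.27 -0.74  0.62]]
scene rod 112
y slope deg -0.7 mean 5.89 std 2.38
z slope deg -1.3 mean -1.16 std 3.73
6.0 21 [6.28 0.09]
14.0 22 [ 6.14 -1.18]
21.0 14 [ 5.61 -2.48]
29.0 18 [ 5.73 -2.05]
37.0 22 [ 5.69 -1.24]
44.0 18 [ 5.65 -0.78]
scene grip 105
y slope deg 20.4 mean 10.4 std 4.85
z slope deg -19.9 mean -2.83 std 8.47
wrist rod 414
y slope deg -0.3 mean 0.46 std 3.66
z slope deg -1.8 mean -5.01 std 1.45
6.0 80 [ 0.45 -4.72]
14.0 91 [ 0.46 -4.95]
21.0 103 [ 0.42 -4.73]
29.0 100 [ 0.18 -5.13]
37.0 57 [ 0.65 -5.85]
44.0 0 
wrist grip 400
y slope deg -2.0 mean 0.2 std 6.26
z slope deg 9.9 mean -13.12 std 1.69
```

```bash
python3 - <<'E'
from h import *
s=readout.sense();R=Ro.from_quat(s['orientation']).as_matrix();T=s['tcp_pos']
D={}
for nm,fn in(('scene','scene11'),('wrist','wrist11')):
    f=load(fn);l=(cloud(f)-T)@R;d=.0758-l[...,0]
    m=(d>.008)&(d<.052)&(np.hypot(l[...,1],l[...,2])<.014)&(f['z_map']>.02)
    D[nm]=np.c_[d[m],l[m][:,1:]]*1e3;print(nm,m.sum())
def cyl(x,q):
    # centre at d=0: x0,x1 ; slopes x2,x3
    e=q[:,1:]-x[:2]-np.outer(q[:,0],x[2:]);return np.hypot(e[:,0],e[:,1])-7
for k,q in D.items():
    r=least_squares(lambda x:cyl(x,q),[0,0,0,0],loss='soft_l1',f_scale=.5);J=np.linalg.inv(r.jac.T@r.jac)
    print(k,r.x[:2].round(2),'slopes deg',np.degrees(r.x[2:]).round(2),'se',np.degrees(np.sqrt(np.diag(J)[2:])*np.median(abs(r.fun))).round(2),np.median(abs(r.fun)).round(2))
r=least_squares(lambda x:np.r_[cyl(x[[0,1,4,5]],D['scene']),cyl(x[[2,3,4,5]],D['wrist'])],np.zeros(6),loss='soft_l1',f_scale=.5)
print('joint',r.x[:4].round(2),np.degrees(r.x[4:]).round(2))
E
```

```text
scene 141
wrist 398
scene [1.6  1.46] slopes deg [0.89 0.39] se [0.72 0.85] 0.84
wrist [0.46 0.81] slopes deg [-0.04 -0.1 ] se [0.1  0.06] 0.15
joint [1.92 1.69 0.32 0.78] [ 0.3  -0.04]
```

The wrist depth cylinder fit gives a rod tilt under 0.3° from the tool axis, and the tool axis is on the flap normal. The scene fit agrees within its error. The tip is about 2 mm off the stud centre. Final reading and hand-in.

```bash
python3 avg.py; python3 -c "
from rig import ticket
print(ticket.sign_off())"
```

```text
t 20.7833 F [0.58 0.79 2.33] Fn 2.1 +- 0.11 height n over C 70.82 +- 0.0 ang 0.01 gw 0.0155
the job is handed in; nothing more can be done
None
```

I shut the flap with the closed fingertips on its bare half. Then I drew the key straight up out of its stand and set its tip on the sprung contact, square to the flap. I handed the job in at 20.8 s, with the key still gripped and held there.

**Last checks**
- **Flap:** shut; the image fit gives about -0.01 rad, and the flap sits flush on the walls.
- **Force:** about 2.6–2.8 N over baseline. By force and by travel since touch, the contact is sunk about 4.5–5 mm of its 10 mm.
- **Squareness:** the tool axis is within about 0.1° of the flap normal. A fit to the wrist camera's depth puts the rod within 0.3° of the tool axis.
- **Position:** the tip is about 2 mm off the contact's centre.
- **Other things:** the last top view shows those in sight where they were. The arm was hiding part of the glasses case.

**What disagreed or went less well**
- The wrist force reached about 50 N for a moment when the fingertips pressed the flap onto its stop. That is firmer than I wanted: under the 120 N wrist limit, but above the 40 N allowed for the arm or gripper body, if fingertips count towards it.
- A rough reading of the rod's edges in the scene view suggested a 3–4° lean. I trusted the depth fits instead; the scene depth fit also showed about 1° or less, within its error.

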